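# Wedge the sagging pet feeder level

### The arm

A 7-joint arm with a two-finger parallel gripper is mounted at the origin on the work surface. World frame = base frame: x ahead of the robot, y to its left, z up, the work surface at z = 0. Lengths are in m, angles in degrees, forces in N, time in s.
With the tool pointing down it reaches from about 0.4 to 0.875 m from the base axis. Payload 19.3 kg.
Tool frame: the origin (TCP) lies midway between the tips of the shut fingers; the grasp point (between the pads) lies 19 mm behind it; z points along the fingers, x is the direction in which the jaws open and shut, and the axes are right-handed (so a half turn about z gives the same grasp; the last joint's range is limited). The gripper opens to 85 mm and grips with 20 to 120 N. Pads are 22 mm wide; open, the fingers measure 114 mm over their backs; the gripper's body (76 mm by 85 mm) begins 54 mm behind the grasp point. The pads swing forward as they close: fully open they stand 13 mm farther back than shut.
Start: joints at [71.723, 29.874, -2.08, 91.645, 1.215, 58.505, -6.463], TCP at [0.154, -0.606, 0.231] pointing down, gripper open.
Joint ranges: [-166.77, 166.77], [-17.47, 122.26], [-85.68, 81.53], [9.62, 139.38], [-72.42, 252.41], [9.2, 110.78], [-144.41, 144.41]. Speed limits (degrees/s): [108.29, 108.29, 136.94, 136.94, 172.46, 172.46, 172.46].

### API

Orientations are given as [roll, pitch, yaw] about the fixed x, y, z axes, in that order (R = Rz(yaw) Ry(pitch) Rx(roll)).
In Python, from plant import state, read_camera, camera_model, finish_job gives the robot as it stands. The module is installed in compiled form; this text tells all that it offers.
- The arm moves only by the shell command python3 -m inch 'ROWS'. ROWS is JSON, a list of rows, each a list of 5 numbers: the shift along the tool's x, y, z in mm, then the turn about the tool's z in degrees, then the finger opening in mm, from 0 to 85.4. In form: [[x, y, z, spin, claw], ...]. A call has 1 to 5 rows; each row is the pose to reach, as a shift and turn from the pose commanded when the call began, along the tool's axes at that moment; what a row does not reach only later rows make up. A row lasts 1/12 s, in which the tool goes at most 41.7 mm and 7.16 degrees, less where a joint would pass 70% of its speed; a pose out of reach is approached as far as the arm can. A call with a gripper value outside its range is refused whole. The fingers move at their own pace and stop on an object; the grip force is fixed at half the most. Time passes only in rows, so rows that repeat a pose let the fingers close. It gives the time, the measured TCP pose, the force and the opening at its end, in the units of the state.
- state(): the state, without advancing time (a new reading comes with each control period).
- read_camera(name): name is "scene" or "side" or "wrist"; returns the picture (420x560x3 uint8, blue, green, red); there is no depth.
- camera_model(name): a dict with "mtx" (3x3 intrinsics, pixels), "world_from_camera" (4x4, takes a point from camera to world coordinates); the wrist camera has in their place "T_tool_cam" (4x4, takes a point from camera to tool coordinates, whose origin is the TCP and whose axes are the tool frame's). Camera axes: x right, y up, looking along -z (the intrinsics and any distortion apply to the point x, -y, -z); pixel columns grow to the right and rows downward; lengths in m; the calibration is good to about 2 mm. A picture is of the moment at which its call begins: read the wrist's pose just before it. camera_model takes no time and is no camera call.
- finish_job(): hands the job in, once; it reports no verdict.
The state is a dict: "time_s": time; "joint_pos": joint angles; "qd": joint speeds; "joint_torque": joint torques, N m; "tool_pos": TCP position; "tool_rot": TCP orientation; "ft_force": force on the tool from outside, world axes, zero at the start; "ft_torque": the same for the moment, N m; "finger_gap": finger opening in m.
Only numpy, scipy, OpenCV 4.12 (cv2) and the standard library are available. Lean on these libraries where they do the work, as an engineer would, in place of code of your own. Each camera call takes 0.05 s, during which the arm holds its last target.

### The job

The deck of the pet feeder sags at its free end. Take the tapered wooden wedge and push it, thin end first and straight, under the foot in the middle of that end until the deck is level against its stop and the wedge is properly snug (about 15 N of push), without forcing it (at most 25 N); leave the wedge lying flat in place and let go. Leave everything else on the bench where it is.

Things in the scene. Friction and masses are not known exactly. Their poses are not given: they have to be found in the camera images.
- feeder: Raised pet feeder screwed to the bench: wooden deck 236 x 170 x 12 mm with a fixed steel bowl (rim 91 mm high, 74 mm radius, middle at x = +30), on a low frame. Origin on the bench under the stand's middle. +x is the way to push the wedge, from the sagging end to the hinge (rod at x = +110 mm, 45 mm high). Deck's tail meets a stop when level, so it cannot rise past level.
- deck (a joint): Angle of the deck about its hinge (rad): 0 is level, against the stop; negative is sagging at the free end. It starts at about -0.05, resting on the posts, and lifts freely (about 3 N at the foot).
- deck_edge (a point): Middle of the deck's sagging end, at its underside (feeder x = -91 mm): 34 mm above the bench when level, 24 mm when sagging. Two rubber posts (16 mm wide, 25 mm high) stand under the deck at feeder x = -60, y = +-74 mm; the wedge goes in between them. Axes as the feeder's, turning with the deck.
- deck_foot (a point): Nominal lowest point of the foot, a round steel bar 60 mm long across the deck, 12 mm thick (feeder x = -80, y = 0): 16 mm above the bench when level, 6.5 mm when sagging. The foot is on a screw: really it is set, and stays, anywhere up to 2.5 mm above or below this point, which does not show it.
- wedge_grip (a point): Loose wooden wedge lying flat: 140 mm long, 36 wide, 26 thick at the heel, tapering evenly to 2.5 mm at the thin end, 60 g. This point is where to take it by its sides: on its centre line, 95 mm from the thin end, 45 mm from the heel, 9 mm above its underside (18 mm thick there). +x points to the thin end, z up.
- wedge_tip (a point): Middle of the wedge's thin end, on its underside; axes as wedge_grip. The wood's friction on bench and foot is about 0.4 (+-20%), so the push needed is about equal to the force on the foot; once in, it stays by friction. With the deck at its stop the push rises by about 9 N per further mm of wedge travel.
- offcut: Bystander, loose: flat wooden offcut the size of the wedge in plan (140 x 36 mm) but 16 mm thick all along: not tapered, no use here. Origin at the centre of its underside.
- whistle: Bystander, loose: yellow plastic dog whistle, about 50 x 20 x 20 mm. Origin at the centre of its underside.
- keys: Bystander, loose: steel ring with two keys, lying flat, about 85 mm over all, 4 mm thick. Origin at the centre of its underside.
- brush: Bystander, loose: hand brush lying near the robot. Origin at the centre of its underside.
There are look-alikes about, which are no part of the job. Leave any orange look-alike of the part that bears wedge_grip alone.

How it is judged (in metres and radians):
At the end, for the whole second after the job is handed in: The deck is within 0.006 rad of level, carried by the wedge, which presses on the foot with at least 7 N; the wedge lies flat (within 0.05 rad), straight (within 0.2 rad of the feeder's x axis) with its thin end at least 30 mm beyond the foot and within 30 mm of the centre line, at rest (value of joint deck above -0.006 rad and contact force between wedge and feeder above 7 N and x of wedge_tip in the frame of feeder above -0.05 m and y of wedge_tip in the frame of feeder between -0.03 and 0.03 m and angle between the x axis of wedge_grip and the x axis of feeder, either way round below 0.2 rad and angle between wedge_grip's own z axis and vertical below 0.05 rad and linear speed of wedge below 0.005 m/s); the robot touches nothing.
It fails at once if the wedge is forced: more than 38 N between wedge and feeder (contact force between wedge and feeder above 38 N).
It fails at once if a bystander is moved by more than 30 mm (distance of any of whistle, keys, bowl, canister, brush, tin, offcut from where it was at the start of the episode above 0.03 m).
It also fails if it takes over 64 s, if anything falls off the work surface, if the arm or the gripper's body presses on something with over 40 N, if the wrist force passes 120 N, or if a joint passes its speed limit or range.

## Working session

There is one attempt and no reset: what is moved stays moved. The work goes in short steps, Python scripts to look and compute and a shell command to move; the robot and the scene stay as the last step left them, time stands still between calls to the robot, and variables do not carry over. Pictures are saved under pics/ and viewed, and the job is handed in when it is done.

```bash
mkdir -p pics
python3 - <<'E'
from plant import *
import cv2
print(state())
for n in("scene","side","wrist"):
    cv2.imwrite(f"pics/{n}0.png",read_camera(n)); print(n,camera_model(n))
E
```

```text
{'time_s': 0.0, 'joint_pos': array([71.72339644, 29.90945778, -2.08030609, 91.67301253,  1.21444723,
       58.50413797, -6.46170817]), 'qd': array([ 0.03099754,  0.02312655,  0.07241356, -0.01493269,  0.03629303,
       -0.04031823, -0.09245305]), 'joint_torque': array([-7.99352856e-04, -9.27121997e+01,  1.97940476e+00, -3.69943106e+01,
        1.78453390e-02,  8.16844928e-03,  5.36215134e-05]), 'tool_pos': array([ 0.15376611, -0.60544808,  0.23072747]), 'tool_rot': array([ 1.79995062e+02,  6.43705635e-02, -7.57459623e+01]), 'ft_force': array([ 0.15861685, -0.61767759,  0.06361638]), 'ft_torque': array([ 0.0215698 , -0.03917339, -0.00549227]), 'finger_gap': 0.08553401427576265}
scene {'mtx': array([[494.99937595,   0.        , 273.3835682 ],
       [  0.        , 494.99937595, 205.66818979],
       [  0.        ,   0.        ,   1.        ]]), 'world_from_camera': array([[-0.0091373 , -0.71181898,  0.70230353,  1.39685588],
       [ 0.99981462,  0.00540008,  0.01848131, -0.03575558],
       [-0.01694784,  0.70234221,  0.71163768,  0.97618216],
       [ 0.        ,  0.        ,  0.  
[... 283 characters left out ...]
0.05404305,  0.73433705, -0.67663021, -0.72134562],
       [-0.01414277,  0.6769896 ,  0.73585669,  0.76428646],
       [ 0.        ,  0.        ,  0.        ,  1.        ]])}
wrist {'mtx': array([[333.99738939,   0.        , 278.72303772],
       [  0.        , 333.99738939, 209.46871736],
       [  0.        ,   0.        ,   1.        ]]), 'T_tool_cam': array([[ 9.99999907e-01, -1.14028292e-04,  4.16895645e-04,
         4.25426740e-04],
       [ 9.62627411e-06, -9.58454755e-01, -2.85244601e-01,
        -7.20441966e-02],
       [ 4.32101569e-04,  2.85244579e-01, -9.58454664e-01,
        -1.42133795e-01],
       [ 0.00000000e+00,  0.00000000e+00,  0.00000000e+00,
         1.00000000e+00]])}
```

View pics/scene0.png

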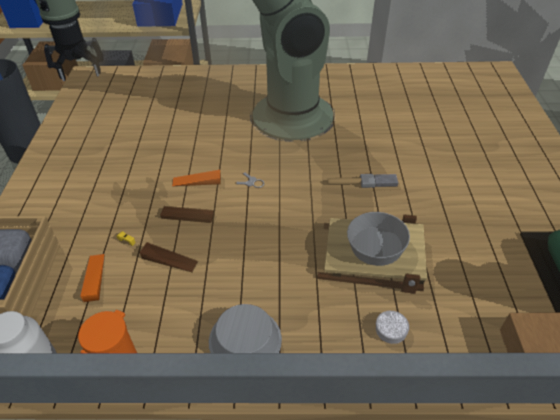

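View pics/side0.png

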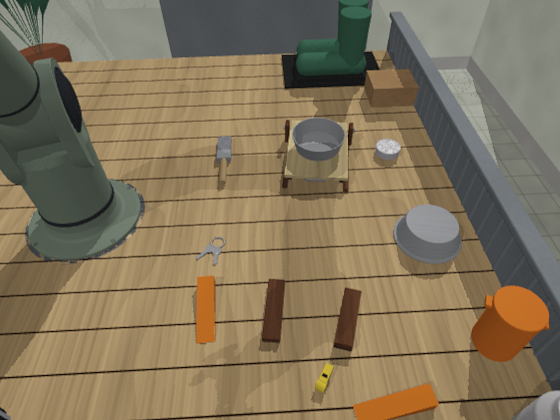

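View pics/wrist0.png

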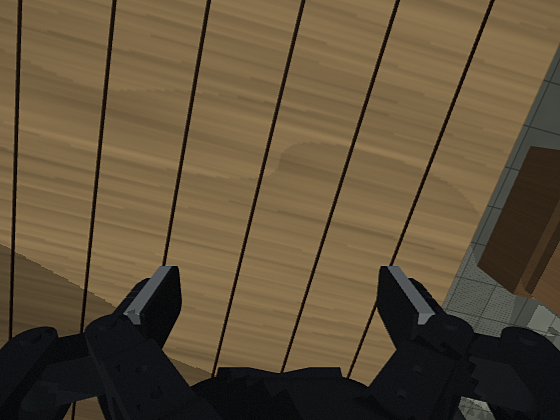

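Run:
```python
import cv2
s=cv2.imread("pics/scene0.png"); d=cv2.imread("pics/side0.png")
cv2.imwrite("pics/z1.png",cv2.resize(s[200:310,300:440],None,fx=5,fy=5,interpolation=3))
cv2.imwrite("pics/z2.png",cv2.resize(s[190:290,130:230],None,fx=6,fy=6,interpolation=3))
cv2.imwrite("pics/z3.png",cv2.resize(d[260:370,190:380],None,fx=4,fy=4,interpolation=3))
cv2.imwrite("pics/z4.png",cv2.resize(d[100:210,260:380],None,fx=5,fy=5,interpolation=3))
```

```text
(no output)
```

View pics/z1.png

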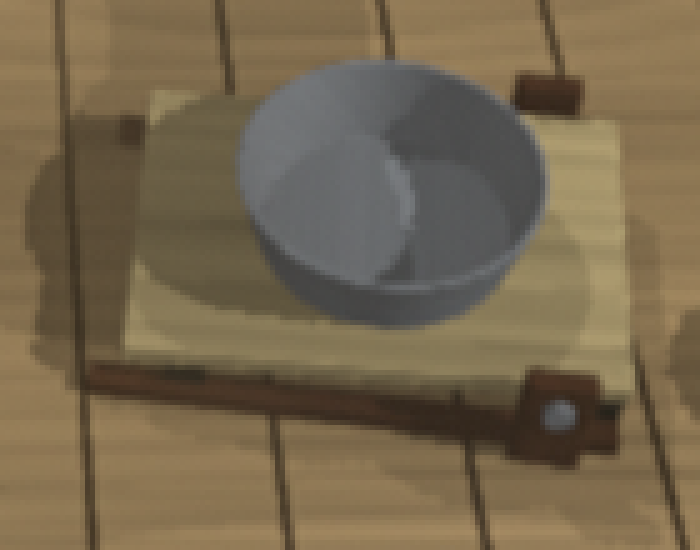

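View pics/z2.png

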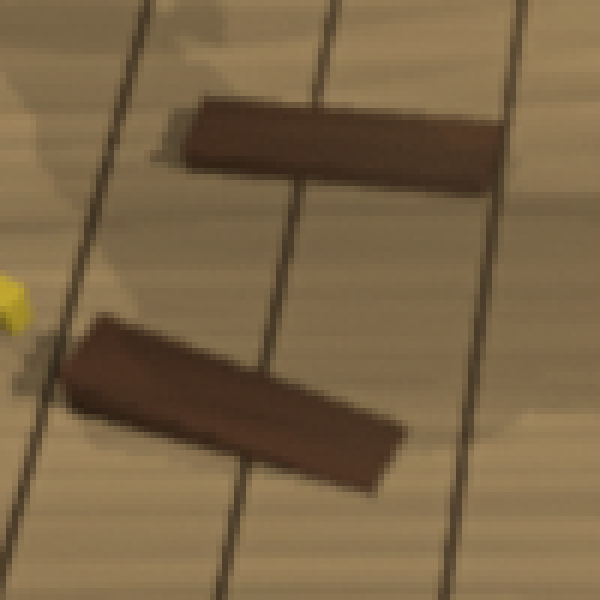

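View pics/z3.png

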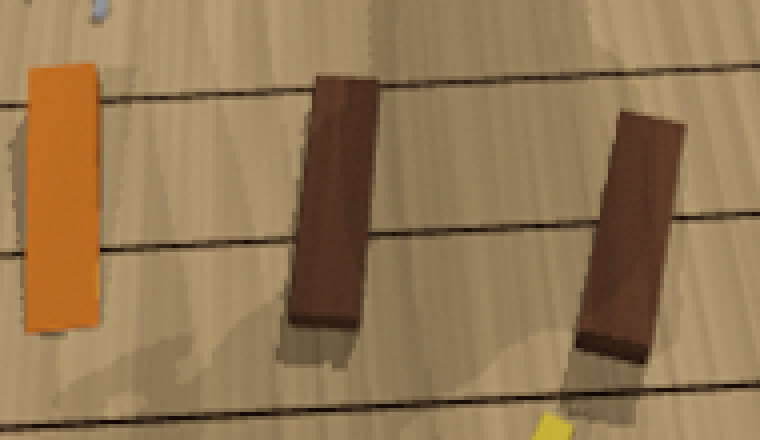

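View pics/z4.png

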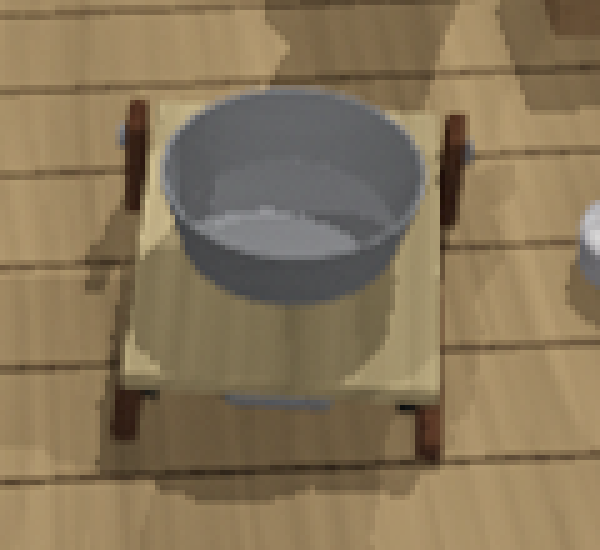

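```bash
cat > h.py <<'E'
import numpy as np, cv2
from plant import *
from scipy.spatial.transform import Rotation as Ro
F=np.diag([1,-1,-1,1.])
def Tw(c,st=None):
    m=camera_model(c)
    if 'world_from_camera' in m: return m['mtx'],m['world_from_camera']@F
    T=np.eye(4);T[:3,:3]=Ro.from_euler('xyz',st['tool_rot'],degrees=True).as_matrix();T[:3,3]=st['tool_pos']
    return m['mtx'],T@m['T_tool_cam']@F
def P(KT): K,T=KT; return K@np.linalg.inv(T)[:3]
def tri(A,a,B,b):
    X=cv2.triangulatePoints(P(A),P(B),np.float64(a).reshape(2,1),np.float64(b).reshape(2,1))
    X=X[:3,0]/X[3,0]
    r=proj(A,X)-a
    return X,np.linalg.norm(r)
def proj(A,X):
    p=P(A)@np.append(X,1); return p[:2]/p[2]
def onz(A,a,z):
    K,T=A; d=T[:3,:3]@np.linalg.inv(K)@np.array([a[0],a[1],1.]); o=T[:3,3]
    return o+d*(z-o[2])/d[2]
E
python3 - <<'E'
from h import *
S=Tw('scene');D=Tw('side')
f=lambda p,o,k:np.array(o)+np.array(p)/k
for n,a,b in [('A',(150,92),(124,378)),('B',(125,350),(440,392)),('C',(617,120),(155,100)),('D',(630,392),(440,113))]:
    X,r=tri(S,f(a,(300,200),5),D,f(b,(260,100),5)); print(n,X.round(4),round(r,2))
for n,a,b in [('hW',(104,316),(577,343)),('hw+',(63,380),(648,358)),('t-',(405,430),(622,112)),('t+',(372,492),(685,125)),
  ('o h-',(205,98),(289,320)),('o h+',(187,165),(360,320)),('o t-',(502,123),(317,77)),('o t+',(494,190),(378,80))]:
    X,r=tri(S,f(a,(130,190),6),D,f(b,(190,260),4)); print(n,X.round(4),round(r,2))
E
```

```text
A [0.5122 0.0874 0.0303] 0.34
B [0.6792 0.064  0.0302] 0.17
C [0.5451 0.321  0.0436] 0.11
D [0.7151 0.2923 0.0451] 0.04
hW [ 0.5792 -0.3839  0.0132] 0.97
hw+ [ 0.6129 -0.3942  0.0126] 0.62
t- [ 0.6263 -0.2499 -0.0033] 0.04
t+ [ 0.6588 -0.2599 -0.0031] 0.16
o h- [ 0.4419 -0.3629  0.0075] 0.29
o h+ [ 0.4783 -0.3648  0.0028] 0.29
o t- [ 0.4602 -0.224   0.0089] 0.24
o t+ [ 0.4944 -0.2246  0.0019] 0.05
```

```bash
python3 -m inch '[[-9,-38,0,-7,85],[-18,-76,0,-14,85],[-27,-114,0,-21,85],[-36,-152,0,-28,85],[-45,-190,0,-35,85]]'
cat >> h.py <<'E'
def go(x,y,z,yaw):
    st=state(); y0=np.radians(st['tool_rot'][2]); p=st['tool_pos']
    R=Ro.from_euler('xyz',st['tool_rot'],degrees=True).as_matrix()
    d=R.T@(np.array([x,y,z])-p)*1000
    print('t',round(st['time_s'],2),'shift mm',d.round(1),'spin',round(-((yaw-st['tool_rot'][2]+180)%360-180),2),'pos',p.round(4),'rot',st['tool_rot'].round(2),'F',st['ft_force'].round(1),'gap',round(st['finger_gap'],4))
E
python3 -c "
from h import *
go(.604,-.3665,.2307,-19)"
```

```text
time_s: 0.57
tool_pos: [0.3283, -0.5142, 0.2313]
tool_rot: [180.0, 0.0, -40.4]
ft_force: [0.1, -1.2, 0.6]
finger_gap: 0.0853
t 0.57 shift mm [ 114.1 -291.2    0.6] spin -21.41 pos [ 0.3283 -0.5142  0.2313] rot [ 1.800e+02  1.000e-02 -4.041e+01] F [ 0.1 -1.2  0.6] gap 0.0853
```

```bash
python3 -m inch '[[14,-36,0,-6,85],[28,-72,0,-12,85],[43,-109,0,-18,85],[57,-146,0,-21,85],[71,-182,0,-21,85]]'; python3 -c "
from h import *
go(.604,-.3665,.2307,-19)"
```

```text
time_s: 0.98
tool_pos: [0.501, -0.4226, 0.2311]
tool_rot: [-180.0, 0.0, -19.5]
ft_force: [0.0, -1.3, -0.2]
finger_gap: 0.0846
t 0.98 shift mm [ 78.4 -87.3   0.4] spin -0.53 pos [ 0.501  -0.4226  0.2311] rot [-1.7998e+02  2.0000e-02 -1.9530e+01] F [ 0.  -1.3 -0.2] gap 0.0846
```

```bash
python3 -m inch '[[26,-29,0,0,85],[52,-58,0,0,85],[78,-87,0,0,85],[78,-87,0,0,85],[78,-87,0,0,85]]'; python3 -c "
from h import *
go(.604,-.3665,.2307,-19)
cv2.imwrite('pics/w1.png',read_camera('wrist'))"
```

```text
time_s: 1.4
tool_pos: [0.6041, -0.3659, 0.2304]
tool_rot: [-179.9, 0.0, -19.5]
ft_force: [-0.8, -0.8, -0.5]
finger_gap: 0.0851
t 1.4 shift mm [ 0.1  0.6 -0.3] spin -0.53 pos [ 0.6041 -0.3659  0.2304] rot [-1.7993e+02  5.0000e-02 -1.9530e+01] F [-0.8 -0.8 -0.5] gap 0.0851
```

View pics/w1.png

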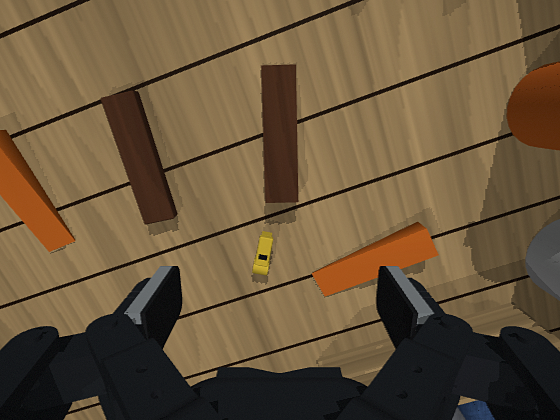

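```bash
cat > m.py <<'E'
from h import *
E
python3 - <<'E'
from h import *
img=cv2.imread('pics/w1.png')
cv2.imwrite('pics/w1z.png',cv2.resize(img[50:240,90:310],None,fx=3.5,fy=3.1,interpolation=2))
st=state();W=Tw('wrist',st)
for n,a,z in [('t-',(262,66),.0025),('t+',(295,65),.0025),('h-',(264,202),.026),('h+',(297,202),.026)]:
    print(n,onz(W,a,z).round(4), onz(W,a,0).round(4))
print(proj(W,st['tool_pos']),proj(W,np.array([*st['tool_pos'][:2],.0])))
E
```

```text
t- [ 0.6247 -0.2531  0.0025] [ 0.6247 -0.2527  0.    ]
t+ [ 0.6569 -0.2636  0.0025] [ 0.6571 -0.2633  0.    ]
h- [ 0.5795 -0.3836  0.026 ] [ 0.5759 -0.3898  0.    ]
h+ [ 0.6129 -0.3955  0.026 ] [ 0.6119 -0.4027  0.    ]
[279.15587931 270.07516934] [279.24286736 176.57963221]
```

View pics/w1z.png

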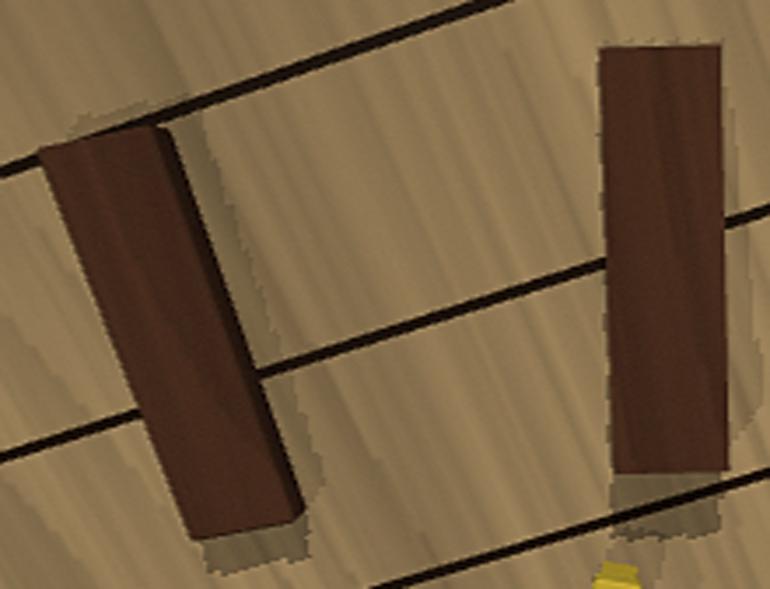

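```bash
python3 - <<'E'
from h import *
st=state();W=Tw('wrist',st);S=Tw('scene');D=Tw('side')
for n,w,s,d in [('h-',(264,202),(130+104/6,190+316/6),(190+577/4,260+343/4)),('h+',(297,202),(130+63/6,190+380/6),(190+648/4,260+358/4)),('t-',(262,66),(130+405/6,190+430/6),(190+622/4,260+112/4)),('t+',(295,65),(130+372/6,190+492/6),(190+685/4,260+125/4))]:
    print(n,tri(W,w,S,s),tri(W,w,D,d))
go(.6035,-.3681,.003,-18.8)
E
python3 -m inch '[[0,0,40,-0.7,70],[0,1,80,-0.7,70],[0,2,120,-0.7,70],[0,2,150,-0.7,70],[0,2,180,-0.7,70]]'
python3 -c "
from h import *
go(.6035,-.3681,.003,-18.8)"
```

```text
h- (array([ 0.57740748, -0.38355781,  0.01357357]), np.float64(2.661450153324002)) (array([ 0.57983317, -0.38700773,  0.01477506]), np.float64(1.818278556721179))
h+ (array([ 0.61197423, -0.39481338,  0.0132819 ]), np.float64(3.6596376787623304)) (array([ 0.61300716, -0.39800008,  0.01745537]), np.float64(0.4160538371119795))
t- (array([ 0.62414661, -0.25098647, -0.00625416]), np.float64(1.0906176786987827)) (array([ 0.62512012, -0.25315407,  0.00195952]), np.float64(0.42674322306572904))
t+ (array([ 0.65675982, -0.26108513, -0.0058673 ]), np.float64(1.81799668161395)) (array([ 0.65741796, -0.26375617,  0.00259804]), np.float64(0.5596779109536683))
t 1.45 shift mm [1.300e+00 1.000e-01 2.276e+02] spin -0.87 pos [ 0.6026 -0.3677  0.2306] rot [-1.800e+02  6.000e-02 -1.967e+01] F [-0.8 -0.6  0.6] gap 0.085
time_s: 1.87
tool_pos: [0.5998, -0.3715, 0.0495]
tool_rot: [180.0, 0.1, -19.2]
ft_force: [0.6, -0.1, -0.1]
finger_gap: 0.0697
t 1.87 shift mm [ 2.4 -4.5 46.5] spin -0.36 pos [ 0.5998 -0.3715  0.0495] rot [ 1.7997e+02  6.0000e-02 -1.9160e+01] F [ 0.6 -0.1 -0.1] gap 0.0697
```

```bash
python3 -m inch '[[1,-2,15,-0.4,70],[2,-4,30,-0.4,70],[2,-4,38,-0.4,70],[2,-4,38,-0.4,70]]'
python3 -c "
from h import *
go(.6035,-.3681,.003,-18.8)
cv2.imwrite('pics/w2.png',read_camera('wrist'))
cv2.imwrite('pics/s2.png',cv2.resize(read_camera('side')[230:380,250:430],None,fx=4,fy=4))
go(.6035,-.3681,.003,-18.8)"
```

```text
time_s: 2.2
tool_pos: [0.6045, -0.3669, 0.0125]
tool_rot: [-180.0, 0.1, -18.7]
ft_force: [0.1, -0.1, 0.1]
finger_gap: 0.0702
t 2.2 shift mm [-0.6  1.4  9.5] spin 0.15 pos [ 0.6045 -0.3669  0.0125] rot [-1.7999e+02  6.0000e-02 -1.8650e+01] F [ 0.1 -0.1  0.1] gap 0.0702
t 2.3 shift mm [-1.6  1.1 11.5] spin 0.14 pos [ 0.6053 -0.3675  0.0145] rot [ 1.7998e+02 -7.0000e-02 -1.8660e+01] F [0.1 0.1 1. ] gap 0.0697
```

View pics/w2.png

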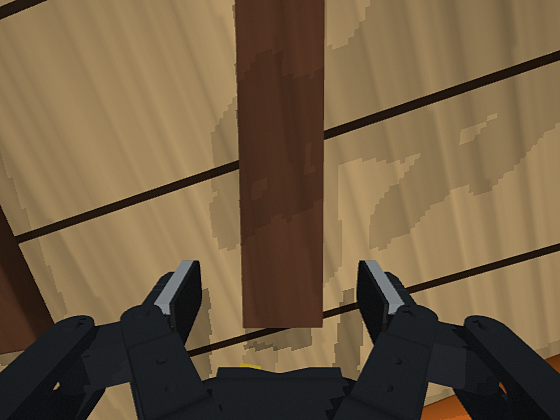

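View pics/s2.png

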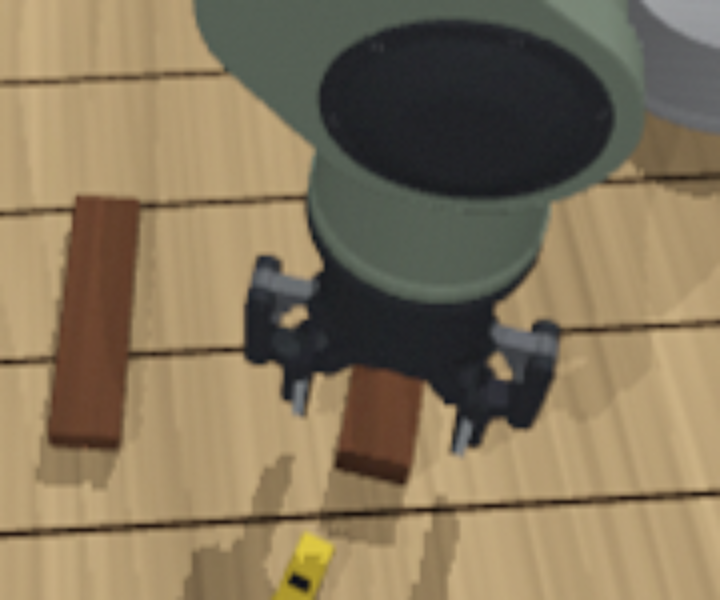

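```bash
python3 -m inch '[[-1,1,5,0,70],[-1,1,9,0,60],[-1,1,9,0,50],[-1,1,9,0,40],[-1,1,9,0,30]]'
python3 -m inch '[[0,0,0,0,25],[0,0,0,0,25],[0,0,0,0,25],[0,0,0,0,25],[0,0,0,0,25]]'
python3 -c "
from h import *
go(.6035,-.3681,.003,-18.8)
cv2.imwrite('pics/w3.png',read_camera('wrist'))"
```

```text
time_s: 2.72
tool_pos: [0.604, -0.3678, 0.0049]
tool_rot: [180.0, -0.1, -18.7]
ft_force: [-0.9, -0.6, 0.1]
finger_gap: 0.0347
time_s: 3.13
tool_pos: [0.6039, -0.3678, 0.0048]
tool_rot: [180.0, -0.0, -18.6]
ft_force: [-0.5, 0.1, 5.3]
finger_gap: 0.0346
t 3.13 shift mm [-0.3  0.4  1.8] spin 0.15 pos [ 0.6039 -0.3678  0.0048] rot [ 1.800e+02 -4.000e-02 -1.865e+01] F [-0.5  0.1  5.3] gap 0.0346
```

View pics/w3.png

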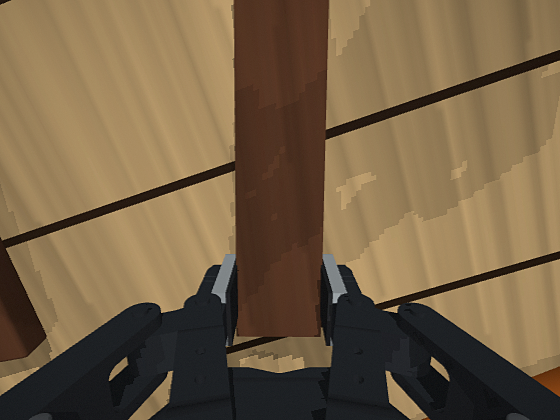

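```bash
python3 -m inch '[[0,0,-20,0,25],[0,0,-50,0,25],[0,0,-80,0,25],[0,0,-120,0,25],[0,0,-150,0,25]]'
python3 -c "
from h import *
go(.587,.016,.30,-8)"
```

```text
time_s: 3.6
tool_pos: [0.6037, -0.3677, 0.157]
tool_rot: [180.0, -0.1, -18.6]
ft_force: [0.1, -0.1, -0.5]
finger_gap: 0.0348
t 3.6 shift mm [-138.4 -358.2 -143.2] spin -10.65 pos [ 0.6037 -0.3677  0.157 ] rot [ 1.800e+02 -5.000e-02 -1.865e+01] F [ 0.1 -0.1 -0.5] gap 0.0348
```

```bash
python3 -m inch '[[-12,-30,-13,-2,25],[-25,-65,-26,-4,25],[-39,-100,-40,-7,25],[-53,-137,-54,-9,25],[-67,-174,-68,-10.6,25]]'
python3 -m inch '[[-16,-36,-15,0,25],[-32,-72,-30,0,25],[-48,-108,-45,0,25],[-64,-144,-60,0,25],[-70,-170,-75,0,25]]'
python3 -c "
from h import *
go(.587,.016,.30,-8)"
```

```text
time_s: 4.02
tool_pos: [0.5951, -0.1803, 0.2227]
tool_rot: [180.0, 0.0, -8.0]
ft_force: [1.6, 0.1, 0.3]
finger_gap: 0.0347
time_s: 4.43
tool_pos: [0.5484, -0.0009, 0.298]
tool_rot: [180.0, 0.0, -7.9]
ft_force: [0.9, 1.1, 0.1]
finger_gap: 0.0346
t 4.43 shift mm [ 35.9 -22.   -2.1] spin 0.07 pos [ 0.5484 -0.0009  0.298 ] rot [ 1.80e+02  3.00e-02 -7.93e+00] F [0.9 1.1 0.1] gap 0.0346
```

```bash
python3 -m inch '[[18,-11,-2,0,25],[36,-22,-2,0,25],[36,-22,-2,0,25],[36,-22,-2,0,25]]'
python3 -c "
from h import *
go(.587,.016,.30,-8)
cv2.imwrite('pics/w4.png',read_camera('wrist'))
import pickle;pickle.dump(state(),open('st4.pkl','wb'))"
```

```text
time_s: 4.77
tool_pos: [0.5891, 0.0135, 0.2986]
tool_rot: [-180.0, 0.0, -8.0]
ft_force: [-0.4, -0.4, -1.3]
finger_gap: 0.0348
t 4.77 shift mm [-2.4 -2.2 -1.4] spin 0.01 pos [0.5891 0.0135 0.2986] rot [-1.7999e+02  5.0000e-02 -7.9900e+00] F [-0.4 -0.4 -1.3] gap 0.0348
```

View pics/w4.png

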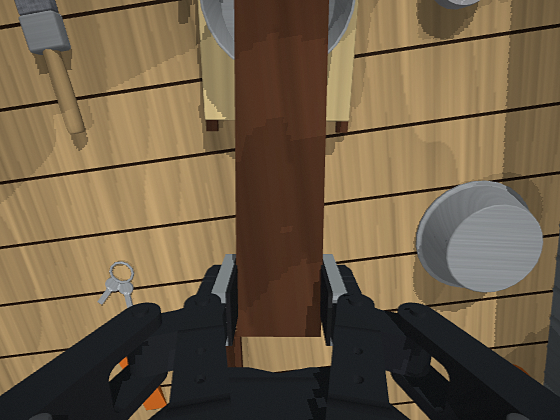

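Run:
```python
import cv2
s=cv2.imread("pics/w4.png")
cv2.imwrite("pics/w4z.png",cv2.resize(s[0:150,180:380],None,fx=4,fy=4,interpolation=3))
```

```text
(no output)
```

View pics/w4z.png

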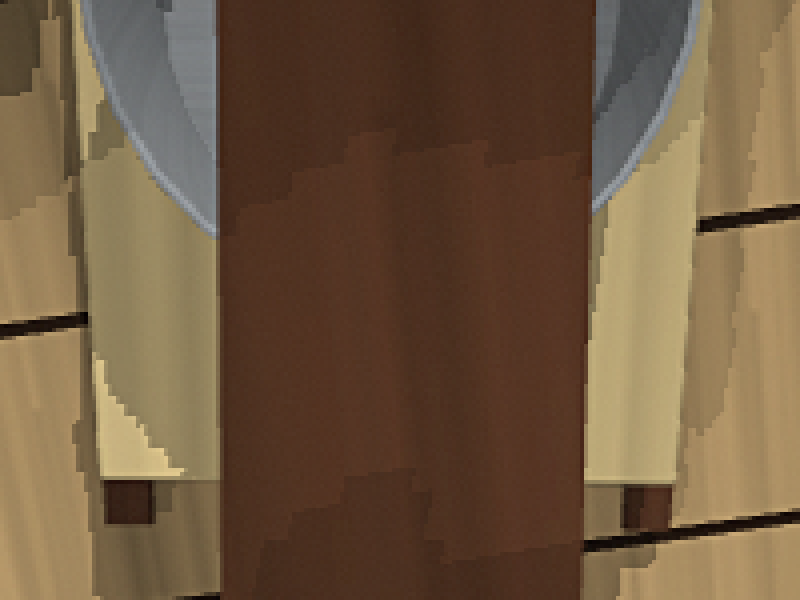

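Run:
```python
from h import *
import pickle
from scipy.optimize import least_squares
st=pickle.load(open('st4.pkl','rb'));W=Tw('wrist',st);S=Tw('scene');D=Tw('side')
l=(180+101/4,479/4);r=(180+678/4,482/4)
A=onz(W,l,.036);B=onz(W,r,.036);print(A,B,np.linalg.norm(A-B))
m=(A+B)/2;print('edge mid',m,'heading',np.degrees(np.arctan2(B[0]-A[0],-(B[1]-A[1]))))
sc={'A':(150,92),'B':(125,350),'C':(617,120),'D':(630,392)}
sd={'A':(124,378),'B':(440,392),'C':(155,100),'D':(440,113)}
loc={'A':(-.091,.085,.036),'B':(-.091,-.085,.036),'C':(.145,.085,.0478),'D':(.145,-.085,.0478)}
f=lambda p,o,k:np.array(o)+np.array(p)/k
def res(q,full=False):
    c,s=np.cos(q[2]),np.sin(q[2]);o=[]
    for k in 'ABCD':
        X=np.array([q[0]+c*loc[k][0]-s*loc[k][1],q[1]+s*loc[k][0]+c*loc[k][1],loc[k][2]])
        o+=list(proj(S,X)-f(sc[k],(300,200),5));o+=list(proj(D,X)-f(sd[k],(260,100),5))
        if k in'AB': o+=list(3*(proj(W,X)-(l if k=='A' else r)))
    return o
q=least_squares(res,[.608,.166,1.43],loss='soft_l1');print(q.x,np.degrees(q.x[2]),np.round(q.fun,1))
c,s=np.cos(q.x[2]),np.sin(q.x[2]);print('edge mid fit',q.x[0]-.091*c,q.x[1]-.091*s)
# wedge in hand: lateral check
a=(277.5,0)
for nm,p in (('topL',(234.6,0)),('topR',(328,0)),('botL',(238,335)),('botR',(322,336))):print(nm)
```

```text
[0.51123665 0.08564719 0.036     ] [0.67839958 0.06120129 0.036     ] 0.1689409645958744
edge mid [0.59481812 0.07342424 0.036     ] heading 81.68004431642974
[0.60847451 0.16336371 1.42380064] 81.57776738214125 [-0.7 -1.5 -0.7 -1.6 -0.5 -0.3 -1.3 -1.4  0.3 -1.   2.2  0.5 -0.4 -0.9
  0.1 -0.9  1.  -1.1 -0.5 -1.2]
edge mid fit 0.595146025545841 0.0733450955831375
topL
topR
botL
botR
```

```bash
python3 -c "
from h import *
go(.5741,-.0697,.05,-8.35)"
```

```text
t 4.82 shift mm [ -2.6  83.7 248.7] spin 0.32 pos [0.5886 0.0129 0.2986] rot [ 1.7999e+02  6.0000e-02 -8.0300e+00] F [ 0.1 -0.2 -0.9] gap 0.0346
```

```bash
python3 -m inch '[[-1,28,0,0.3,25],[-2,56,0,0.3,25],[-3,84,20,0.3,25],[-3,84,55,0.3,25],[-3,84,90,0.3,25]]'
python3 -m inch '[[0,0,35,0,25],[0,0,70,0,25],[0,0,105,0,25],[0,0,135,0,25],[0,0,155,0,25]]'
python3 -m inch '[[0,0,0,0,25],[0,0,0,0,25]]'
python3 -c "
from h import *
go(.5741,-.0697,.012,-8.35)
cv2.imwrite('pics/w5.png',read_camera('wrist'))
cv2.imwrite('pics/s5.png',cv2.resize(read_camera('side')[100:300,230:400],None,fx=3,fy=3))
"
```

```text
time_s: 5.23
tool_pos: [0.5736, -0.0726, 0.2089]
tool_rot: [179.9, -0.1, -8.6]
ft_force: [1.2, 0.7, -1.6]
finger_gap: 0.0345
time_s: 5.65
tool_pos: [0.5723, -0.0704, 0.0514]
tool_rot: [180.0, 0.2, -8.4]
ft_force: [0.2, 0.2, -1.4]
finger_gap: 0.0352
time_s: 5.82
tool_pos: [0.5735, -0.0701, 0.054]
tool_rot: [180.0, 0.1, -8.4]
ft_force: [0.1, 0.5, 0.3]
finger_gap: 0.0346
t 5.82 shift mm [ 0.6 -0.5 42. ] spin -0.02 pos [ 0.5735 -0.0701  0.054 ] rot [ 1.7999e+02  9.0000e-02 -8.3700e+00] F [0.1 0.5 0.3] gap 0.0346
```

View pics/s5.png

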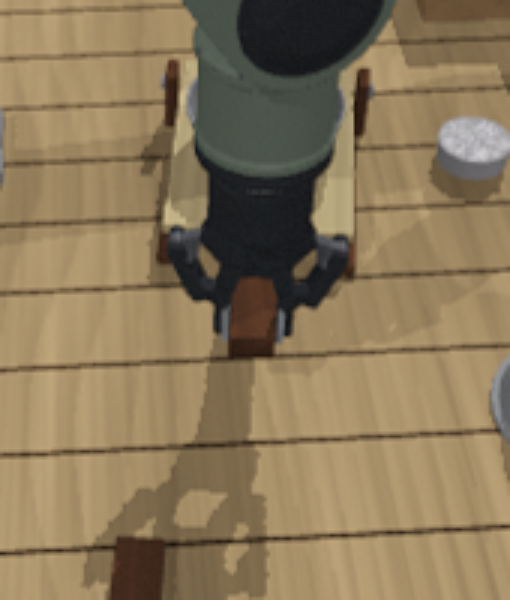

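View pics/w5.png

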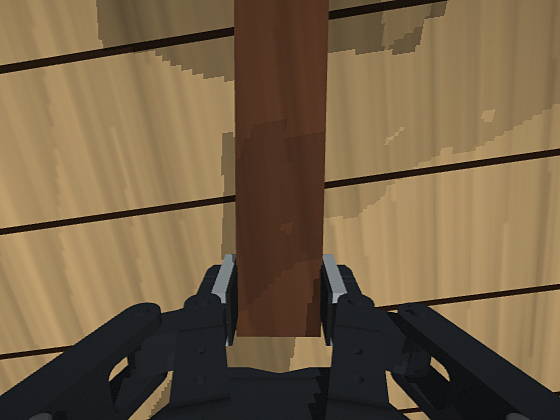

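```bash
python3 -m inch '[[0,0,20,0,25],[0,0,38,0,25],[0,0,46,0,25],[0,0,46,0,25],[0,0,46,0,25]]'
python3 -m inch '[[0,0,1,0,25],[0,0,2,0,25],[0,0,2,0,25],[0,0,2,0,25]]'
```

```text
time_s: 6.33
tool_pos: [0.5747, -0.0699, 0.0092]
tool_rot: [-180.0, -0.0, -8.4]
ft_force: [0.3, -0.1, -1.0]
finger_gap: 0.0352
time_s: 6.67
tool_pos: [0.5745, -0.0699, 0.0066]
tool_rot: [-180.0, -0.0, -8.4]
ft_force: [-0.0, -0.3, -0.5]
finger_gap: 0.0348
```

```bash
python3 -m inch '[[0,0,1,0,25],[0,0,1,0,25],[0,0,1,0,25]]'
python3 -m inch '[[0,0,1,0,25],[0,0,1,0,25],[0,0,1,0,25]]'
```

```text
time_s: 6.92
tool_pos: [0.5742, -0.0698, 0.0051]
tool_rot: [-180.0, 0.0, -8.3]
ft_force: [-1.1, -0.6, -0.1]
finger_gap: 0.0343
time_s: 7.17
tool_pos: [0.5743, -0.0698, 0.0047]
tool_rot: [180.0, -0.0, -8.4]
ft_force: [-5.0, 0.3, 13.8]
finger_gap: 0.0345
```

```bash
python3 -m inch '[[0,0,0,0,45],[0,0,0,0,45],[0,0,0,0,45]]'
python3 -m inch '[[0,0,-0.7,0,25],[0,0,-0.7,0,25],[0,0,-0.7,0,25],[0,0,-0.7,0,25]]'
python3 -c "
from h import *
go(.5741,-.0697,.005,-8.35)
cv2.imwrite('pics/w6.png',read_camera('wrist'))"
```

```text
time_s: 7.42
tool_pos: [0.5743, -0.0698, 0.004]
tool_rot: [-180.0, 0.0, -8.3]
ft_force: [-0.5, -0.8, -0.1]
finger_gap: 0.0453
time_s: 7.75
tool_pos: [0.5743, -0.0698, 0.0048]
tool_rot: [-180.0, -0.0, -8.3]
ft_force: [-0.5, 0.5, 2.4]
finger_gap: 0.0342
t 7.75 shift mm [-0.2 -0.1 -0.2] spin 0.0 pos [ 0.5743 -0.0698  0.0048] rot [-180.     -0.     -8.35] F [-0.5  0.5  2.4] gap 0.0342
```

View pics/w6.png

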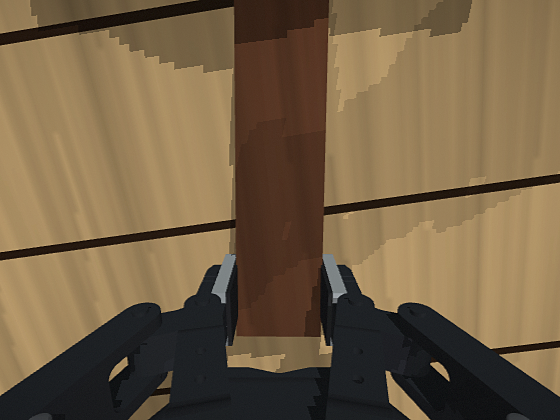

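```bash
python3 -m inch '[[0,-10,0,0,25],[0,-20,0,0,25],[0,-30,0,0,25],[0,-40,0,0,25],[0,-45,0,0,25]]'
python3 -m inch '[[0,-5,0,0,25],[0,-10,0,0,25],[0,-15,0,0,25],[0,-20,0,0,25],[0,-20,0,0,25]]'
```

```text
time_s: 8.22
tool_pos: [0.581, -0.023, 0.0048]
tool_rot: [-180.0, -0.0, -8.2]
ft_force: [-0.5, -1.2, 4.0]
finger_gap: 0.0345
time_s: 8.63
tool_pos: [0.5839, -0.0041, 0.0048]
tool_rot: [-179.9, -0.0, -8.3]
ft_force: [0.3, 2.6, 3.8]
finger_gap: 0.0344
```

```bash
python3 -m inch '[[0,-4,0,0,25],[0,-8,0,0,25],[0,-12,0,0,25],[0,-15,0,0,25],[0,-15,0,0,25]]'
python3 -m inch '[[0,-3,0,0,25],[0,-6,0,0,25],[0,-9,0,0,25],[0,-12,0,0,25],[0,-12,0,0,25]]'
python3 -c "
from h import *
go(.5741,-.0697,.005,-8.35)
cv2.imwrite('pics/w7.png',read_camera('wrist'))
cv2.imwrite('pics/s7.png',cv2.resize(read_camera('side')[100:300,230:400],None,fx=3,fy=3))"
```

```text
time_s: 9.05
tool_pos: [0.5859, 0.0093, 0.0048]
tool_rot: [180.0, 0.0, -8.4]
ft_force: [0.1, -2.1, 4.8]
finger_gap: 0.0348
time_s: 9.47
tool_pos: [0.5876, 0.021, 0.0048]
tool_rot: [180.0, 0.0, -8.4]
ft_force: [-1.1, -2.7, 5.4]
finger_gap: 0.0343
t 9.47 shift mm [-0.2 91.7 -0.1] spin -0.01 pos [0.5876 0.021  0.0048] rot [179.97   0.    -8.36] F [-1.1 -2.7  5.4] gap 0.0343
```

View pics/w7.png

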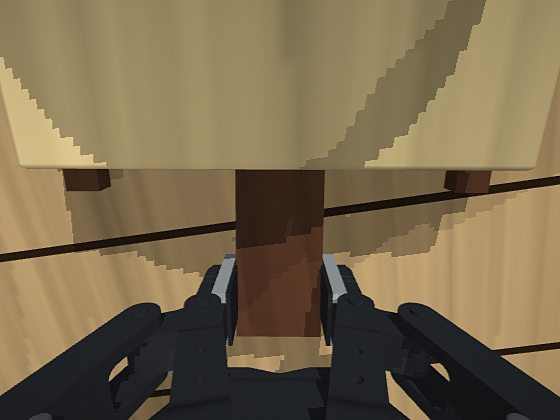

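View pics/s7.png

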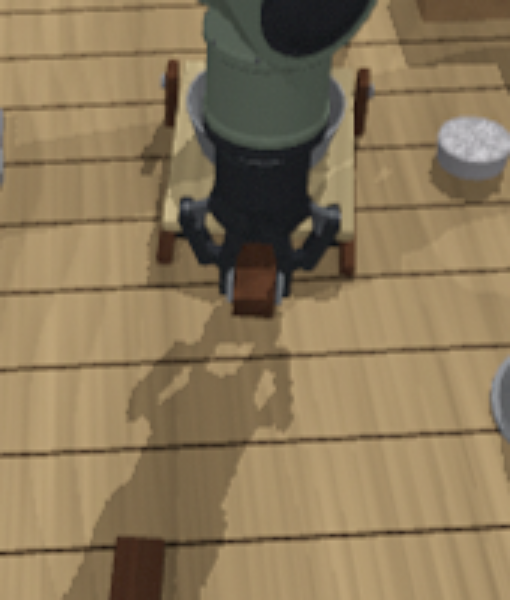

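```bash
python3 -m inch '[[0,-2,0,0,25],[0,-4,0,0,25],[0,-6,0,0,25],[0,-8,0,0,25],[0,-8,0,0,25]]'
python3 -m inch '[[0,-1,0,0,25],[0,-2,0,0,25],[0,-3,0,0,25],[0,-4,0,0,25],[0,-4,0,0,25]]'
```

```text
time_s: 9.98
tool_pos: [0.5887, 0.0287, 0.0048]
tool_rot: [180.0, 0.0, -8.4]
ft_force: [0.1, -3.8, 5.3]
finger_gap: 0.0349
time_s: 10.4
tool_pos: [0.5893, 0.0323, 0.0048]
tool_rot: [179.9, 0.0, -8.4]
ft_force: [-1.9, -5.7, 5.4]
finger_gap: 0.0344
```

```bash
python3 -m inch '[[0,-1,0,0,25],[0,-2,0,0,25],[0,-2,0,0,25],[0,-2,0,0,25]]'
```

```text
time_s: 10.73
tool_pos: [0.5896, 0.0342, 0.0048]
tool_rot: [179.9, 0.0, -8.4]
ft_force: [-1.4, -6.4, 6.0]
finger_gap: 0.0346
```

```bash
python3 -m inch '[[0,-1,0,0,25],[0,-1.5,0,0,25],[0,-1.5,0,0,25],[0,-1.5,0,0,25]]'
```

```text
time_s: 11.07
tool_pos: [0.5898, 0.0356, 0.0048]
tool_rot: [179.9, 0.0, -8.4]
ft_force: [-1.1, -7.2, 6.1]
finger_gap: 0.0343
```

```bash
python3 -m inch '[[0,-1,0,0,25],[0,-1.5,0,0,25],[0,-1.5,0,0,25],[0,-1.5,0,0,25]]'
```

```text
time_s: 11.4
tool_pos: [0.59, 0.0371, 0.0048]
tool_rot: [179.9, 0.0, -8.4]
ft_force: [-0.4, -6.2, 6.6]
finger_gap: 0.0345
```

```bash
python3 -m inch '[[0,-1,0,0,25],[0,-1.5,0,0,25],[0,-1.5,0,0,25],[0,-1.5,0,0,25]]'
```

```text
time_s: 11.73
tool_pos: [0.5902, 0.0386, 0.0048]
tool_rot: [179.9, 0.0, -8.4]
ft_force: [-0.2, -6.2, 7.7]
finger_gap: 0.0342
```

```bash
python3 -m inch '[[0,-1,0,0,25],[0,-1,0,0,25],[0,-1,0,0,25],[0,-1,0,0,25]]'
python3 -c "
from h import *
cv2.imwrite('pics/w8.png',read_camera('wrist'))
cv2.imwrite('pics/s8.png',cv2.resize(read_camera('side')[100:220,230:380],None,fx=5,fy=5))"
```

```text
time_s: 12.07
tool_pos: [0.5904, 0.0396, 0.0048]
tool_rot: [179.9, 0.0, -8.4]
ft_force: [-1.5, -6.4, 5.7]
finger_gap: 0.0346
```

View pics/w8.png

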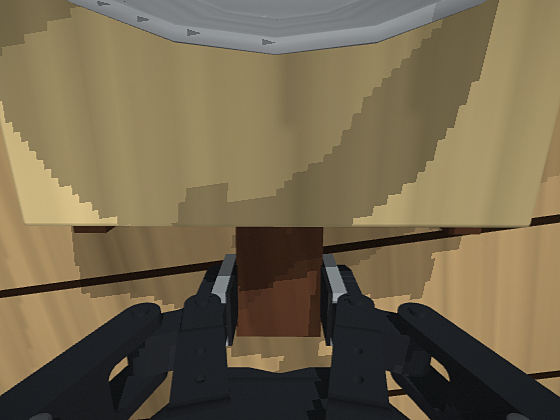

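View pics/s8.png

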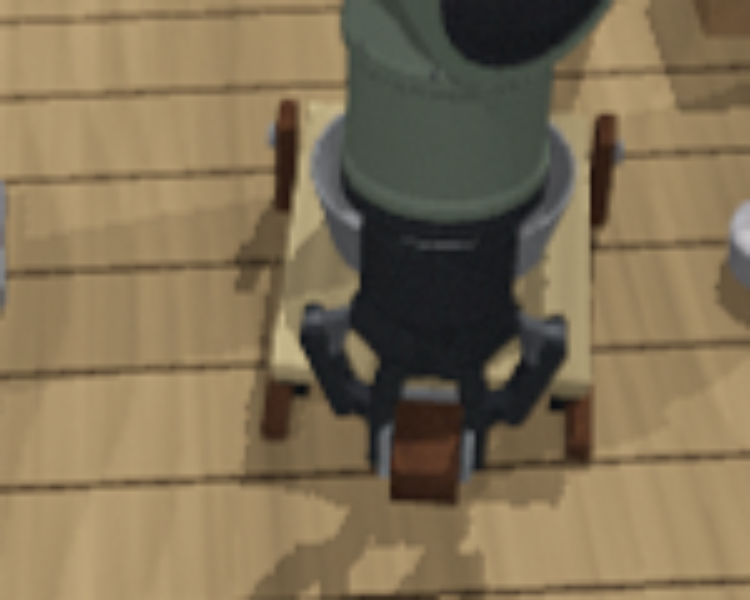

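```bash
python3 -m inch '[[0,-1,0,0,25],[0,-1.5,0,0,25],[0,-1.5,0,0,25],[0,-1.5,0,0,25]]'
```

```text
time_s: 12.5
tool_pos: [0.5906, 0.0411, 0.0048]
tool_rot: [179.9, 0.0, -8.4]
ft_force: [-0.9, -6.7, 6.9]
finger_gap: 0.0346
```

```bash
python3 -m inch '[[0,-1,0,0,25],[0,-1.5,0,0,25],[0,-1.5,0,0,25],[0,-1.5,0,0,25]]'
```

```text
time_s: 12.83
tool_pos: [0.5908, 0.0425, 0.0048]
tool_rot: [179.9, 0.0, -8.4]
ft_force: [-1.0, -6.8, 6.8]
finger_gap: 0.0346
```

```bash
python3 -m inch '[[0,-1,0,0,25],[0,-1.5,0,0,25],[0,-1.5,0,0,25],[0,-1.5,0,0,25]]'
```

```text
time_s: 13.17
tool_pos: [0.591, 0.044, 0.0048]
tool_rot: [179.9, 0.0, -8.4]
ft_force: [-1.2, -5.5, 6.3]
finger_gap: 0.0347
```

```bash
python3 -m inch '[[0,-1,0,0,25],[0,-1.5,0,0,25],[0,-1.5,0,0,25],[0,-1.5,0,0,25]]'
```

```text
time_s: 13.5
tool_pos: [0.5912, 0.0455, 0.0048]
tool_rot: [179.9, 0.0, -8.4]
ft_force: [-1.2, -5.9, 6.7]
finger_gap: 0.0349
```

```bash
python3 -m inch '[[0,-1,0,0,25],[0,-1.5,0,0,25],[0,-1.5,0,0,25],[0,-1.5,0,0,25]]'
```

```text
time_s: 13.83
tool_pos: [0.5915, 0.047, 0.0048]
tool_rot: [179.9, 0.0, -8.4]
ft_force: [-0.3, -6.3, 6.8]
finger_gap: 0.0349
```

```bash
python3 -m inch '[[0,-1,0,0,25],[0,-1.5,0,0,25],[0,-1.5,0,0,25],[0,-1.5,0,0,25]]'
```

```text
time_s: 14.17
tool_pos: [0.5917, 0.0485, 0.0048]
tool_rot: [179.9, 0.0, -8.4]
ft_force: [-0.9, -6.2, 6.2]
finger_gap: 0.0347
```

```bash
python3 -m inch '[[0,-1,0,0,25],[0,-1,0,0,25],[0,-1,0,0,25],[0,-1,0,0,25]]'
python3 -c "
from h import *
cv2.imwrite('pics/w9.png',read_camera('wrist'))
cv2.imwrite('pics/s9.png',cv2.resize(read_camera('side')[100:220,230:380],None,fx=5,fy=5))"
```

```text
time_s: 14.5
tool_pos: [0.5918, 0.0495, 0.0048]
tool_rot: [179.9, 0.0, -8.4]
ft_force: [-1.0, -5.7, 5.5]
finger_gap: 0.0343
```

View pics/w9.png

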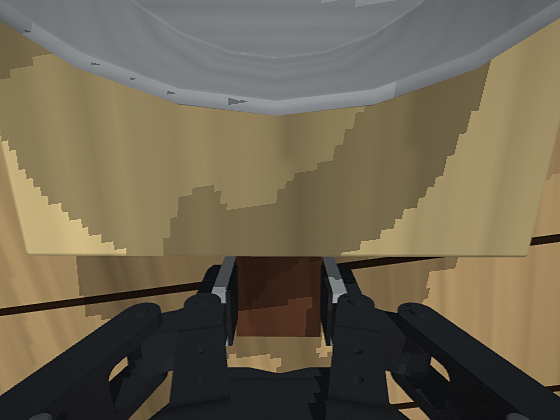

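View pics/s9.png

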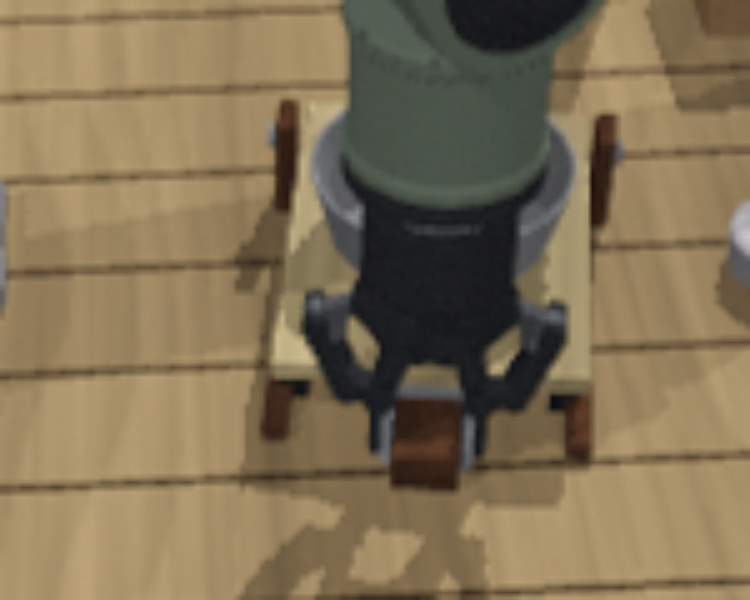

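Run:
```python
from h import *
st=state();W=Tw('wrist',st)
for z in(.036,.040,.043,.046,.049):
    A=onz(W,(27.5,254),z);B=onz(W,(531,254.5),z);print(z,np.linalg.norm(A-B),((A+B)/2).round(4))
fx=(st['tool_pos'][:2]-[.6083,.1633])@[.1452,.9894];print(fx)
```

```text
0.036 0.18167287753790756 [0.5949 0.0714 0.036 ]
0.04 0.17511914455980826 [0.5952 0.0732 0.04  ]
0.043 0.1702038448262338 [0.5954 0.0746 0.043 ]
0.046 0.16528854509265928 [0.5956 0.0759 0.046 ]
0.049 0.1603732453590849 [0.5958 0.0772 0.049 ]
-0.11498883003223963
```

```bash
python3 -m inch '[[0,-1,0,0,25],[0,-1.5,0,0,25],[0,-1.5,0,0,25],[0,-1.5,0,0,25]]'
```

```text
time_s: 14.93
tool_pos: [0.592, 0.051, 0.0048]
tool_rot: [179.9, 0.0, -8.4]
ft_force: [-1.8, -6.2, 5.6]
finger_gap: 0.0347
```

```bash
python3 -m inch '[[0,-1,0,0,25],[0,-1.5,0,0,25],[0,-1.5,0,0,25],[0,-1.5,0,0,25]]'
```

```text
time_s: 15.27
tool_pos: [0.5923, 0.0524, 0.0049]
tool_rot: [179.9, 0.0, -8.4]
ft_force: [-0.5, -5.9, 5.7]
finger_gap: 0.0347
```

```bash
python3 -m inch '[[0,0,0,0,46],[0,0,0,0,46],[0,4,0,0,46],[0,8,0,0,46],[0,11,0,0,46]]'
python3 -m inch '[[0,0,-0.3,0,46],[0,0,-0.3,0,25],[0,0,-0.3,0,25],[0,0,-0.3,0,25],[0,0,-0.3,0,25]]'
python3 -c "
from h import *
go(.5741,-.0697,.005,-8.35)
cv2.imwrite('pics/w10.png',read_camera('wrist'))"
```

```text
time_s: 15.68
tool_pos: [0.5905, 0.0419, 0.0047]
tool_rot: [180.0, 0.0, -8.4]
ft_force: [-0.3, 0.2, -0.2]
finger_gap: 0.0457
time_s: 16.1
tool_pos: [0.5908, 0.0421, 0.0054]
tool_rot: [180.0, -0.0, -8.4]
ft_force: [-1.6, -3.0, 5.2]
finger_gap: 0.0343
t 16.1 shift mm [ -0.3 113.1   0.5] spin -0.01 pos [0.5908 0.0421 0.0054] rot [ 1.7998e+02 -2.0000e-02 -8.3600e+00] F [-1.6 -3.   5.2] gap 0.0343
```

View pics/w10.png

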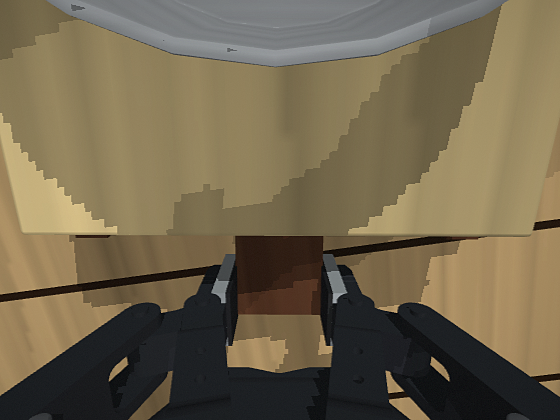

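```bash
python3 -m inch '[[0,-1,0,0,25],[0,-2,0,0,25],[0,-2.5,0,0,25],[0,-2.5,0,0,25]]'
```

```text
time_s: 16.48
tool_pos: [0.5912, 0.0439, 0.0054]
tool_rot: [179.9, -0.0, -8.4]
ft_force: [-1.1, -6.0, 5.9]
finger_gap: 0.0349
```

```bash
python3 -m inch '[[0,-1,0,0,25],[0,-2,0,0,25],[0,-2,0,0,25],[0,-2,0,0,25]]'
```

```text
time_s: 16.82
tool_pos: [0.5916, 0.0459, 0.0054]
tool_rot: [179.9, -0.0, -8.4]
ft_force: [-1.7, -5.0, 5.7]
finger_gap: 0.0346
```

```bash
python3 -m inch '[[0,-1,0,0,25],[0,-1.5,0,0,25],[0,-1.5,0,0,25],[0,-1.5,0,0,25]]'
```

```text
time_s: 17.15
tool_pos: [0.5918, 0.0474, 0.0054]
tool_rot: [179.9, -0.0, -8.4]
ft_force: [-1.8, -6.1, 5.9]
finger_gap: 0.0343
```

```bash
python3 -m inch '[[0,-1,0,0,25],[0,-1,0,0,25],[0,-1,0,0,25],[0,-1,0,0,25]]'
```

```text
time_s: 17.48
tool_pos: [0.5918, 0.048, 0.0054]
tool_rot: [179.9, -0.0, -8.4]
ft_force: [-1.2, -7.8, 6.2]
finger_gap: 0.0345
```

```bash
python3 -m inch '[[0,-0.7,0,0,25],[0,-0.7,0,0,25],[0,-0.7,0,0,25],[0,-0.7,0,0,25]]'
```

```text
time_s: 17.82
tool_pos: [0.5918, 0.048, 0.0054]
tool_rot: [179.9, -0.0, -8.4]
ft_force: [-2.5, -10.6, 8.2]
finger_gap: 0.0345
```

```bash
python3 -m inch '[[0,-0.7,0,0,25],[0,-0.7,0,0,25],[0,-0.7,0,0,25],[0,-0.7,0,0,25]]'; python3 -c "
from h import *
cv2.imwrite('pics/w11.png',read_camera('wrist'))"
```

```text
time_s: 18.15
tool_pos: [0.5919, 0.0482, 0.0054]
tool_rot: [179.8, 0.0, -8.4]
ft_force: [-2.3, -13.3, 9.4]
finger_gap: 0.0348
```

View pics/w11.png

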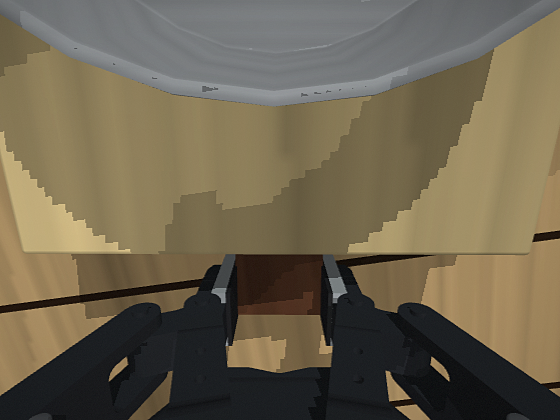

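```bash
python3 - <<'E'
from h import *
st=state();W=Tw('wrist',st)
for z in(.043,.0445,.046,.0475):
    A=onz(W,(23,252),z);B=onz(W,(535,253),z);print(z,np.linalg.norm(A-B),((A+B)/2).round(4))
E
python3 -m inch '[[0,-0.5,0,0,25],[0,-0.5,0,0,25],[0,-0.5,0,0,25],[0,-0.5,0,0,25]]'
```

```text
0.043 0.17365733840083689 [0.5955 0.0737 0.043 ]
0.0445 0.17115982449339728 [0.5956 0.0744 0.0445]
0.046 0.16866231058595757 [0.5957 0.0751 0.046 ]
0.0475 0.16616479667851788 [0.5958 0.0757 0.0475]
time_s: 18.53
tool_pos: [0.5919, 0.0482, 0.0054]
tool_rot: [179.8, 0.0, -8.5]
ft_force: [-2.6, -15.6, 10.2]
finger_gap: 0.0346
```

```bash
python3 -m inch '[[0,0,-0.5,0,25],[0,0,-0.5,0,25],[0,0,-0.5,0,25]]'; python3 -m inch '[[0,-0.4,0,0,25],[0,-0.4,0,0,25],[0,-0.4,0,0,25],[0,-0.4,0,0,25]]'
```

```text
time_s: 18.78
tool_pos: [0.5918, 0.0485, 0.0054]
tool_rot: [179.8, 0.0, -8.5]
ft_force: [-0.1, -13.1, -0.0]
finger_gap: 0.0348
time_s: 19.12
tool_pos: [0.5918, 0.0485, 0.0054]
tool_rot: [179.8, 0.0, -8.5]
ft_force: [-0.6, -15.2, 1.9]
finger_gap: 0.0347
```

```bash
python3 -m inch '[[0,-0.3,0,0,25],[0,-0.3,0,0,25],[0,-0.3,0,0,25],[0,-0.3,0,0,25]]'
```

```text
time_s: 19.45
tool_pos: [0.5918, 0.0485, 0.0054]
tool_rot: [179.8, 0.0, -8.5]
ft_force: [-0.6, -17.6, 1.7]
finger_gap: 0.0345
```

```bash
python3 -m inch '[[0,1,0,0,25],[0,1.8,0,0,25],[0,1.8,0,0,25],[0,1.8,0,0,25]]'
```

```text
time_s: 19.78
tool_pos: [0.5918, 0.0485, 0.0054]
tool_rot: [179.9, 0.0, -8.4]
ft_force: [1.5, -7.9, -2.1]
finger_gap: 0.0347
```

Push is relaxed with the wedge unmoved; release, then look.

```bash
python3 -m inch '[[0,0.8,0,0,25],[0,0.8,0,0,50],[0,0.8,0,0,60],[0,0.8,0,0,60],[0,0.8,0,0,60]]'; python3 -m inch '[[0,10,0,0,60],[0,20,0,0,60],[0,30,0,0,60],[0,40,0,0,60],[0,50,0,0,60]]'
python3 -m inch '[[0,15,-20,0,60],[0,30,-50,0,60],[0,45,-85,0,60],[0,60,-120,0,60],[0,60,-150,0,60]]'
python3 -m inch '[[0,30,0,0,60],[0,60,0,0,60],[0,90,0,0,60],[0,90,0,0,60],[0,90,0,0,60]]'
python3 -c "
from h import *
cv2.imwrite('pics/w12.png',read_camera('wrist'))
i=read_camera('side')
cv2.imwrite('pics/s12.png',i)
cv2.imwrite('pics/s12z.png',cv2.resize(i[100:220,230:380],None,fx=5,fy=5))
cv2.imwrite('pics/c12.png',read_camera('scene'));import pickle;pickle.dump(state(),open('st12.pkl','wb'))"
```

```text
time_s: 20.2
tool_pos: [0.5917, 0.0498, 0.0057]
tool_rot: [-180.0, -0.0, -8.3]
ft_force: [-0.4, 0.3, -0.2]
finger_gap: 0.0601
time_s: 20.62
tool_pos: [0.5842, -0.0017, 0.0056]
tool_rot: [180.0, 0.0, -8.4]
ft_force: [-0.5, 0.4, -0.3]
finger_gap: 0.06
time_s: 21.03
tool_pos: [0.575, -0.0638, 0.1577]
tool_rot: [179.9, -0.0, -8.6]
ft_force: [0.2, -1.2, -0.3]
finger_gap: 0.0598
time_s: 21.45
tool_pos: [0.5619, -0.1511, 0.1555]
tool_rot: [180.0, 0.0, -8.6]
ft_force: [0.1, 0.6, 0.3]
finger_gap: 0.0596
```

View pics/w12.png

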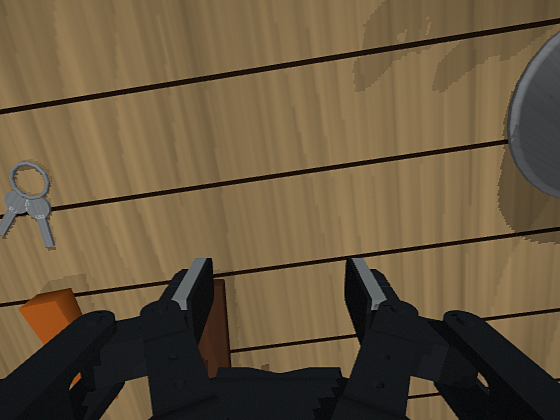

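View pics/s12z.png

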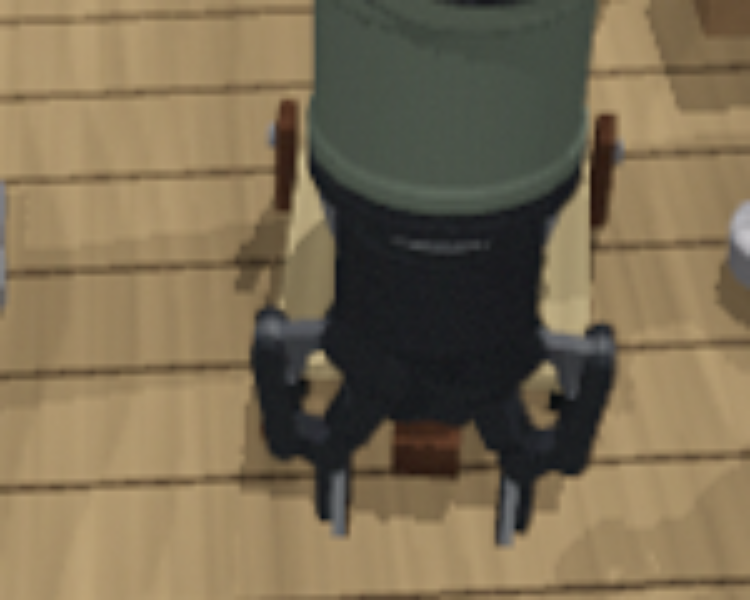

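View pics/c12.png

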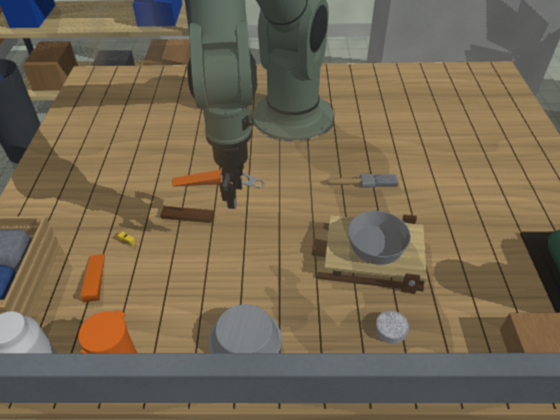

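```bash
python3 -m inch '[[0,-10,-35,0,60],[0,-30,-70,0,60],[0,-60,-105,0,60],[0,-95,-130,0,60],[0,-110,-130,0,60]]'
python3 -m inch '[[0,-20,0,0,60],[0,-40,0,0,60],[0,-40,0,0,60],[0,-40,0,0,60]]'
python3 -c "
from h import *
go(.59,.0135,.3,-8.35)
i=read_camera('wrist')
cv2.imwrite('pics/w13.png',cv2.resize(i[0:210,140:420],None,fx=2.8,fy=2.8))
import pickle;pickle.dump(state(),open('st13.pkl','wb'))"
```

```text
time_s: 22.02
tool_pos: [0.5803, -0.035, 0.2904]
tool_rot: [-179.9, -0.3, -8.1]
ft_force: [-0.5, 1.0, 0.5]
finger_gap: 0.06
time_s: 22.35
tool_pos: [0.5844, 0.0019, 0.2856]
tool_rot: [-180.0, 0.0, -8.1]
ft_force: [-0.2, -0.9, -0.4]
finger_gap: 0.06
t 22.35 shift mm [  3.9 -12.3 -14.4] spin 0.2 pos [0.5844 0.0019 0.2856] rot [-1.7998e+02  1.0000e-02 -8.1500e+00] F [-0.2 -0.9 -0.4] gap 0.06
```

View pics/w13.png

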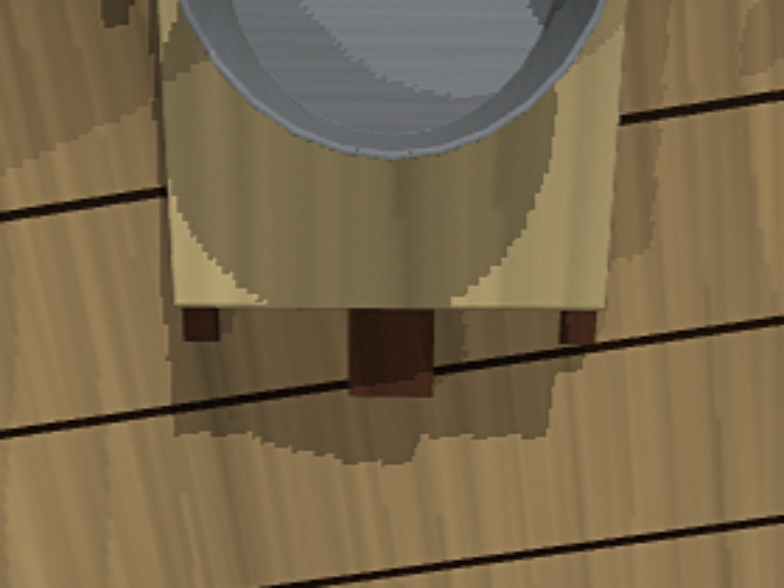

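Run:
```python
from h import *
import pickle
st=pickle.load(open('st13.pkl','rb'));W=Tw('wrist',st)
f=lambda a,b:(140+a/2.8,b/2.8)
for z in(.036,.046):
    A=onz(W,f(176,305),z);B=onz(W,f(604,306),z);print(z,np.linalg.norm(A-B))
a=onz(W,f(349,396),.026);b=onz(W,f(434,396),.026);m=(a+b)/2
print('heel feeder x,y',(m[:2]-[.6083,.1633])@[.1452,.9894],(m[:2]-[.6083,.1633])@[-.9894,.1452],np.linalg.norm(a-b),state()['ft_force'],state()['qd'].round(1))
finish_job()
```

```text
0.036 0.17165235246289107
0.046 0.16726932479360182
heel feeder x,y -0.12782920998942407 -0.0006351207924872961 0.0359075680942056 [-0.00036861 -0.05995714  0.11500903] [ 1.3  0.1  0.8 -0.   0.   0.2  0.1]
the job is handed in; nothing more can be done
```

The wedge is under the foot, the deck looks level, and I have handed the job in at about 22 s of the 64 s allowed.

**What I did:** I picked the tapered wedge out from the flat offcut and gripped it about 116 mm from the thin end. I carried it over and lowered it onto the bench. I then opened and re-closed the fingers so that it lay flat, and pushed it in along the feeder's axis (about 81.6° in the world frame). Near the end I re-gripped 11 mm nearer the heel so the fingers would not meet the deck. I stopped when the tool stopped advancing and the push rose to 15–17.6 N. Then I eased off, let go and withdrew.

**Last checks:**
- **Wedge position:** it is straight and centred within about 1 mm. The heel is at feeder x ≈ -128 mm, so the thin end is about 90 mm beyond the foot.
- **Bystanders:** none had visibly moved in the last scene picture.
- **Robot:** it is clear of everything, with wrist force near zero.

**What disagreed or was only inferred:**
- **Deck level:** the estimate from the deck's apparent width is coarse. It gave the top at about 45–46 mm at full push, against 46 mm for level. The last, higher view suggested only about 40 mm, but that view resolves height poorly. I relied on the sharp rise in force and the tool no longer advancing as evidence of the stop.
- **Foot force after release:** I did not measure it. I inferred it from the push, so the 7 N minimum is not confirmed directly.
- **Push reading:** part of it, up to about 15.8 N, included friction from pressing down with about 10 N. I took that press off (down to about 2 N) before the final 15.2 and 17.6 N readings.

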